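Lock a filter cartridge into the bayonet socket of the air-filter block

TASK

Fit the white filter cartridge with the wing grip into the bayonet socket of the air-filter block: feel for the entry slots with its lugs, push it in gently against the spring and twist it a quarter turn clockwise (seen from above) to its stop. Let it spring up into its locking recess and let go, so that it stays locked and upright. Do not force it, and leave the can, the eyepiece and the bottle standing where they are.

Things in the scene. Friction and masses are not known exactly. Their poses are not given: they have to be found in the camera images.
- cartridge: White plastic filter cartridge, 0.08 to 0.17 kg, 70 mm tall, upright and loose on the table. Origin: centre of its underside, z up. Nose tapers from radius 14.5 to 18 mm in the first 5 mm, barrel radius 18 mm up to z = 25; flange radius 27 mm, z = 25 to 31; wing grip above. A half turn about z gives the same part.
- cartridge_grip (a point): On the cartridge's axis, 59 mm above its underside, in the wing grip: 50 mm long along the cartridge's x, 12 mm thick along y, z = 31 to 70 mm. Pinch it across y from above, with the TCP here the fingertips clear the flange by 9 mm.
- cartridge_lug (a point): Tip of one of the two lugs, at (25, 0, 11) mm in the cartridge's frame; the other is on the far side, at x = -25. Both are in line with the wing, 10 mm wide, reach from the barrel to radius 25 mm and span z = 8 to 14 mm.
- filter_block: Fixed grey base, 100 (x) by 80 (y) mm, its top 24 mm above the table, a brass hose barb on each y side; origin: centre of its underside. On it stands an aluminium cup, outer radius 33 mm, rim 60 mm above the table: the bayonet socket. Cartridge and socket are damaged by more than 40 N between them; about 10 N is enough for every step.
- socket_mouth (a point): Centre of the mouth, at rim height; axes as the block's. The lip has a hole of radius 19.2 mm and two slots facing each other, 12.4 mm wide, out to radius 27 mm. They lie along the block's x axis within 0.35 rad either way: the cup is clamped at an angle no reading tells. Lugs resting on the lip (origin 8 mm below the rim) drop through when turned over the slots, pressed with a few N.
- socket_spring (a point): On the socket's axis, 15 mm below the rim: top of the spring plunger, which pushes the nose up with 2 N here and 0.5 N more per mm. Push in until the cartridge's origin is 23 to 25 mm below the rim (at 25 the flange lands on it); less than 22 mm deep the lugs cannot pass under the lip.
- socket_locked (a point): On the socket's axis, 19 mm below the rim: here the origin of the locked cartridge rests, its flange 6 mm clear of the rim. Pressed in, twist clockwise from above 1.57 rad (hard stop at about 1.64; counterclockwise is walled off). There the lip has recesses 3 mm deep: let up, the spring lifts the lugs into them and it can neither rise nor turn. Short of them it stays 3 mm deeper.
- objective_can: Bystander: black round can, 40 mm wide, 60 mm tall, loose; origin: centre of its underside.
- eyepiece: Bystander: black microscope eyepiece standing on its cap, 41 mm wide, 52 mm tall, loose; origin: centre of its underside.
- medium_bottle: Bystander: clear bottle with a pink liquid look and a white cap, 46 mm wide, 98 mm tall, loose; origin: centre of its underside.
Things that resemble listed ones, but are neither listed nor needed, are in the scene too. Leave any purple or red look-alike of the cartridge alone.

How it is judged:
By the outcome, as a careful person would: the job done as asked, in the order asked, and still so for the second after the job is handed in, with the robot touching nothing.
It also fails if it takes over 67 s, if anything falls off the work surface, if the arm or the gripper's body presses on something with over 40 N, if the wrist force passes 120 N, or if a joint passes its speed limit or range.

ROBOT

A 6-joint arm with a two-finger parallel gripper is mounted at the origin on a cart in front of the work surface, level with it; the furniture and walls round the work are solid. World frame = base frame: x ahead of the robot, y to its left, z up, the work surface at z = 0. Lengths are in m, angles in degrees, forces in N, time in s.
With the tool pointing down it reaches from about 0.325 to 0.85 m from the base axis. Payload 4.4 kg.
Tool frame: the origin (TCP) lies between the finger pads, 19 mm behind the fingertips; this is the grasp point; z points along the fingers, y is the line along which they close (so a half turn about z gives the same grasp; the last joint's range is limited). The gripper opens to 94 mm and grips with 3 to 60 N. Pads are 16 mm wide; open, the fingers measure 119 mm over their backs; the gripper's body (75 mm by 177 mm) begins 78 mm behind the grasp point.
Start: joints at [59.674, 11.837, 88.321, -0, 79.842, -8.623], TCP at [0.213, 0.534, 0.224] pointing down, gripper open.
Joint ranges: [-156.59, 156.59], [-49.26, 127.26], [12.9, 141.05], [-63.56, 243.56], [4.71, 150.69], [-161.64, 161.64]. Speed limits (degrees/s): [159.86, 159.86, 180, 180, 180, 180].

INTERFACE

Orientations are given as [roll, pitch, yaw] about the fixed x, y, z axes, in that order (R = Rz(yaw) Ry(pitch) Rx(roll)).
In Python, from workcell import * gives the robot as it stands.
- The arm moves only by the shell command python3 -m inch 'ROWS'. ROWS is JSON, a list of rows, each a list of 5 numbers: the finger opening in mm, from 0 to 94, then the shift along the tool's x, y, z in units of 25 mm (1.0 is 25 mm), then the turn about the tool's z in units of 5 degrees (1.0 is 5 degrees). In form: [[grip, x, y, z, spin], ...]. A call has 1 to 20 rows; each row shifts and turns the commanded pose from where the row before left it, along the tool's axes as they then stand; what a row does not reach is not made up. A row lasts 1/12 s, in which the tool goes at most 41.7 mm and 7.16 degrees, less where a joint would pass 70% of its speed; a pose out of reach is approached as far as the arm can. A call is refused whole if a number of a shift passes 1 or a number of a turn 1, either way. A call with a gripper value outside its range is refused whole. The fingers move at their own pace and stop on an object; the grip force is fixed at half the most. Time passes only in rows, so rows that do not move let the fingers close. It gives the time, the measured TCP pose, the force, the opening and the grip force at its end, in the units of the state.
- get_state(): the state, without advancing time (a new reading comes with each control period).
- grab_frame(name): name is "scene" or "side" or "wrist"; returns (picture, depth): 420x560x3 uint8, blue, green, red; 420x560 float32, m along the optical axis (not along the pixel's ray), 0 where there is no reading.
- camera_params(name): a dict with "fx", "fy", "cx", "cy" (pixels), "eye" and "attitude" of the camera in the world. Camera axes: x right, y down, z forward; pixel columns grow to the right and rows downward; lengths in m; the calibration is good to about 2 mm. A picture is of the moment at which its call begins: read the wrist's pose just before it. camera_params takes no time and is no camera call; for the wrist camera it gives the pose at the moment of the call.
- finish_job(): hands the job in; it is judged then, once.
Trained networks look in the newest picture that a camera, given by its name, has taken for a name from the list of things; names that differ only in an ending like _2 or _b are one class to them, and where a whole thing is asked for, a point or a joint stands for the part that bears it (a point fixed in the world has none). Each returns a list of dicts, best first, with "score" (0 to 1); they miss things now and then, are a little off and sometimes report something else, mostly with a low value. They report only what shows in the picture. A call takes as long as a camera call. They do not tell look-alikes from the thing itself.
- spot_in(camera, name): "bbox" ([left, top, right, bottom] in pixels, round what is visible of it).
- outline_of(camera, name): "pixels" (420x560 bool, what is visible of it) and "bbox" ([left, top, right, bottom] in pixels, round what is visible of it).
The state is a dict: "t": time; "qpos": joint angles; "qvel": joint speeds; "joint_torque": joint torques, N m; "eef_pos": TCP position; "orientation": TCP orientation; "contact_force": force on the tool from outside, world axes, zero at the start; "ft_torque": the same for the moment, N m; "gripper_width": finger opening in m; "finger_force": force on a finger pad.
Only numpy, scipy, OpenCV 4.12 (cv2) and the standard library are available. Lean on these libraries where they do the work, as an engineer would, in place of code of your own. Each camera call takes 0.05 s, during which the arm holds its last target. There are 200 camera calls.

## Working session

There is one attempt and no reset: what is moved stays moved. The work goes in short steps, Python scripts to look and compute and a shell command to move; the robot and the scene stay as the last step left them, time stands still between calls to the robot, and variables do not carry over. Pictures are saved under pics/ and viewed, at most 10 in all, crops included, and the job is handed in when it is done.

```bash
mkdir -p pics
cat > h.py <<'E'
from workcell import *
import numpy as np, cv2
from scipy.spatial.transform import Rotation as R
def cam(n):
    c=camera_params(n); a=np.array(c["attitude"],float)
    M=a if a.shape==(3,3) else R.from_euler('xyz',a,degrees=True).as_matrix()
    return c,M,np.array(c["eye"])
def cloud(n,d):
    c,M,e=cam(n); v,u=np.mgrid[:d.shape[0],:d.shape[1]]
    P=np.stack([(u-c["cx"])/c["fx"]*d,(v-c["cy"])/c["fy"]*d,d],-1)
    return P@M.T+e
E
python3 - <<'E'
from h import *
print(camera_params("scene")); print(get_state())
ims=[]
for n in("scene","side"):
    im,d=grab_frame(n); np.savez(f"{n}.npz",im=im,d=d); cv2.imwrite(f"pics/{n}.png",im)
    P=cloud(n,d)
    for t in("cartridge","filter_block","objective_can","eyepiece","medium_bottle"):
        for o in outline_of(n,t)[:3]:
            m=o["pixels"]&(d>0); p=P[m]
            print(n,t,round(o["score"],2),np.round(o["bbox"]),np.round(np.median(p,0),3),np.round(np.percentile(p,[2,98],axis=0),3).tolist())
E
```

```text
{'fx': 467.20551292903053, 'fy': 467.20551292903053, 'cx': 283.3408180139152, 'cy': 211.12078061983928, 'eye': array([ 0.09477264, -0.92773891,  0.70041241]), 'attitude': array([-122.49730518,   -0.62902571,  -26.93478311])}
{'t': 0.0, 'qpos': array([ 5.96736968e+01,  1.18824018e+01,  8.84033010e+01,  1.49167200e-03,
        7.98436937e+01, -8.62338202e+00]), 'qvel': array([ 0.04517798, -0.02566867, -0.01677416,  0.13323581, -0.00951388,
        0.01020537]), 'joint_torque': array([ 9.86109626e-04, -3.70871115e+01, -2.81423628e+01,  7.01015792e-02,
        3.59930936e-02, -1.61306548e-04]), 'eef_pos': array([0.21224641, 0.53356889, 0.2231215 ]), 'orientation': array([-1.79872286e+02, -2.08526555e-02,  1.58296791e+02]), 'contact_force': array([1.36681048, 0.45641267, 0.72735739]), 'ft_torque': array([ 0.04563966, -0.03177089, -0.02195098]), 'finger_force': 0.0, 'gripper_width': 0.09420227165044115}
scene cartridge 0.93 [229. 178. 246. 200.] [0.505 0.166 0.042] [[0.484, 0.147, 0.01], [0.528, 0.182, 0.069]]
scene cartridge 0.83 [310. 233. 330. 261.] [ 0.578 -0.185  0.035] [[0.558, -0.20
[... 816 characters left out ...]
], [0.449, -0.313, 0.07]]
side cartridge 0.66 [312. 225. 336. 254.] [ 0.577 -0.185  0.038] [[0.557, -0.202, 0.0], [0.616, -0.137, 0.071]]
side cartridge 0.54 [210. 190. 232. 210.] [0.505 0.169 0.049] [[0.482, 0.156, 0.028], [0.529, 0.183, 0.07]]
side filter_block 0.72 [203. 207. 252. 242.] [0.45  0.034 0.025] [[0.411, 0.01, 0.003], [0.509, 0.089, 0.06]]
side objective_can 0.59 [254. 221. 274. 256.] [ 0.473 -0.099  0.034] [[0.46, -0.108, -0.001], [0.553, 0.027, 0.061]]
side eyepiece 0.72 [271. 256. 294. 281.] [ 0.434 -0.242  0.038] [[0.42, -0.251, 0.004], [0.455, -0.217, 0.053]]
side medium_bottle 0.82 [291. 193. 313. 235.] [ 0.604 -0.06   0.051] [[0.591, -0.07, 0.004], [0.623, -0.04, 0.098]]
```

Run:
```python
from h import *
im=np.load("scene.npz")["im"]
cv2.imwrite("pics/scene_crop.png",cv2.resize(im[150:350,180:380],(600,600),interpolation=cv2.INTER_CUBIC))
```

```text
(no output)
```

View pics/scene_crop.png

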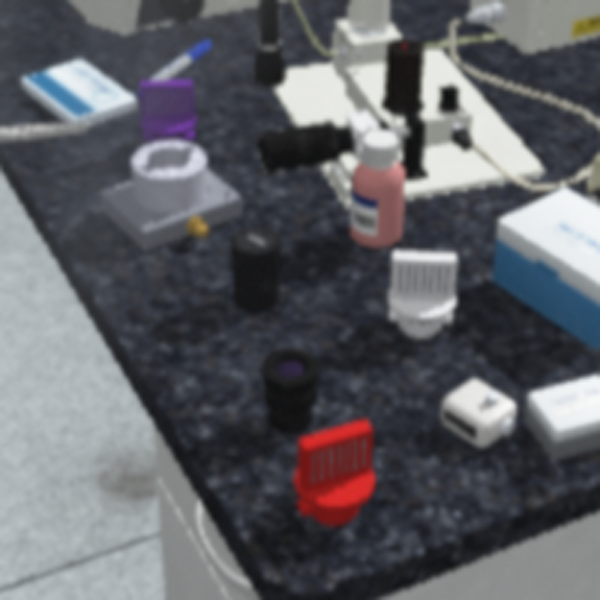

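View pics/side.png

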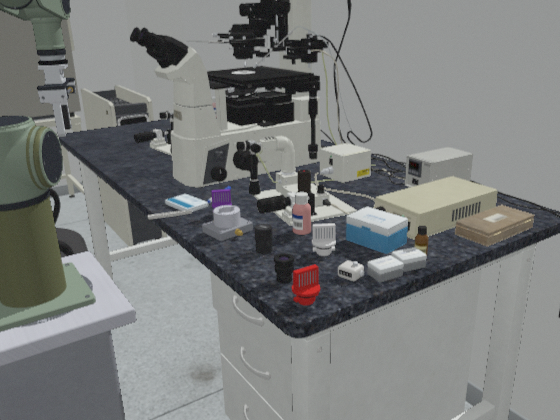

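The white cartridge is near crop (422,290), and the block is at (170,190). The purple and red look-alikes are elsewhere.

```bash
cat >> h.py <<'E'
def plan(x,y,z,yaw=None):
    s=get_state(); M=R.from_euler('xyz',s["orientation"],degrees=True).as_matrix()
    d=M.T@(np.array([x,y,z])-s["eef_pos"])/0.025
    print("pos",np.round(s["eef_pos"],4),"rpy",np.round(s["orientation"],2),"t",round(s["t"],2),"| total units",np.round(d,3),"rows",np.ceil(np.abs(d).max()), end=" ")
    if yaw is not None: print("spin units",round((((s["orientation"][2]-yaw)+180)%360-180)/5,3),end="")
    print()
E
python3 - <<'E'
from h import *
for n in("scene","side"):
    f=np.load(f"{n}.npz");d=f["d"];P=cloud(n,d)
    ok=(d>0)
    def near(x,y,r,z0,z1): return P[ok&(np.hypot(P[...,0]-x,P[...,1]-y)<r)&(P[...,2]>z0)&(P[...,2]<z1)]
    q=near(.578,-.185,.045,.036,.08); c=q.mean(0); w,v=np.linalg.eigh(np.cov(q[:,:2].T))
    print(n,"wing",c,np.sqrt(w)*3.46,np.degrees(np.arctan2(v[1,1],v[0,1])),len(q))
    q=near(.46,.05,.06,.052,.07); (cx,cy),r=cv2.minEnclosingCircle(q[:,:2].astype(np.float32)); print("rim",cx,cy,r,q[:,2].mean())
    q=near(.46,.05,.08,.02,.03); print("base",cv2.minAreaRect(q[:,:2].astype(np.float32)))
c,M,e=cam("wrist"); s=get_state(); T=R.from_euler('xyz',s["orientation"],degrees=True).as_matrix()
print("wristcam in tool",T.T@(e-s["eef_pos"]),T.T@M[:,2],c["fx"])
plan(.46,.05,.26)
E
```

```text
scene wing [ 0.57994015 -0.18186879  0.05500418] [0.0104658  0.04954673] 149.2881410504187 292
rim 0.4609430432319641 0.058195214718580246 0.036073099821805954 0.0568081070986968
base ((0.46355149149894714, 0.05483388528227806), (0.09922680258750916, 0.08938171714544296), 8.484122276306152)
side wing [ 0.57895729 -0.18152228  0.0552278 ] [0.00978518 0.04942776] 150.0236982772851 353
rim 0.4619423747062683 0.05784930661320686 0.035035472363233566 0.05758863708862955
base ((0.4629009962081909, 0.05583609640598297), (0.10221008211374283, 0.08372266590595245), 7.042214870452881)
wristcam in tool [ 0.07394562  0.00032873 -0.15959307] [-2.56222737e-01  7.17160819e-04  9.66617502e-01] 336.7979594299657
pos [0.2127 0.5342 0.2243] rpy [180.    -0.   158.29] t 0.6 | total units [-16.356 -14.337  -1.429] rows 17.0
```

```bash
python3 -m inch '[[94,-0.86,-0.75,0.05,0],[94,-0.86,-0.75,0.05,0],[94,-0.86,-0.75,0.05,0],[94,-0.86,-0.75,0.05,0],[94,-0.86,-0.75,0.05,0],[94,-0.86,-0.75,0.05,0],[94,-0.86,-0.75,0.05,0],[94,-0.86,-0.75,0.05,0],[94,-0.86,-0.75,0.05,0],[94,-0.86,-0.75,0.05,0],[94,-0.86,-0.75,0.05,0],[94,-0.86,-0.75,0.05,0],[94,-0.86,-0.75,0.05,0],[94,-0.86,-0.75,0.05,0],[94,-0.86,-0.75,0.05,0],[94,-0.86,-0.75,0.05,0],[94,-0.86,-0.75,0.05,0],[94,-0.86,-0.75,0.05,0],[94,-0.86,-0.75,0.05,0],[94,0,0,0,0]]'
python3 - <<'E'
from h import *
plan(.578,-.185,.2,150)
im,d=grab_frame("wrist"); np.savez("wb.npz",im=im,d=d); P=cloud("wrist",d); np.save("wbP.npy",P)
cv2.imwrite("pics/wb.png",im)
ok=d>0
def near(x,y,r,z0,z1): return P[ok&(np.hypot(P[...,0]-x,P[...,1]-y)<r)&(P[...,2]>z0)&(P[...,2]<z1)]
q=near(.462,.057,.06,.055,.07); (cx,cy),r=cv2.minEnclosingCircle(q[:,:2].astype(np.float32)); print("rim",cx,cy,r,q[:,2].mean(),len(q))
a=np.degrees(np.arctan2(q[:,1]-cy,q[:,0]-cx)); rr=np.hypot(q[:,1]-cy,q[:,0]-cx)
for k in range(-180,180,6):
    m=(a>=k)&(a<k+6); print(k,round(rr[m].min()*1e3,1),end="; ")
q=near(.462,.057,.08,.02,.03); print("\nbase",cv2.minAreaRect(q[:,:2].astype(np.float32)))
E
```

```text
t: 2.27
eef_pos: [0.4626, 0.0483, 0.2008]
orientation: [-179.9, 0.1, 158.0]
contact_force: [0.3, -0.3, 0.9]
gripper_width: 0.0942
finger_force: 0.0
pos [0.4626 0.0483 0.2008] rpy [-1.7993e+02  1.5000e-01  1.5803e+02] t 2.27 | total units [-7.773 -6.929  0.061] rows 8.0 spin units 1.607
rim 0.4628046452999115 0.0613759383559227 0.03295515105128288 0.058831957708613374 2314
-180 22.4; -174 26.8; -168 27.1; -162 26.7; -156 27.5; -150 19.7; -144 20.0; -138 20.4; -132 20.3; -126 19.6; -120 19.5; -114 19.4; -108 20.5; -102 20.1; -96 19.6; -90 19.8; -84 19.5; -78 19.4; -72 19.4; -66 19.8; -60 20.1; -54 20.2; -48 20.2; -42 19.8; -36 19.3; -30 19.5; -24 19.8; -18 19.9; -12 19.8; -6 19.8; 0 22.6; 6 26.8; 12 26.6; 18 26.7; 24 26.6; 30 20.1; 36 19.6; 42 19.7; 48 19.5; 54 19.5; 60 19.2; 66 19.1; 72 19.5; 78 19.7; 84 19.4; 90 20.0; 96 19.3; 102 19.1; 108 19.6; 114 19.5; 120 19.7; 126 19.5; 132 20.0; 138 19.5; 144 19.1; 150 19.0; 156 19.8; 162 19.8; 168 20.1; 174 19.0; 
base ((0.4629928469657898, 0.061046451330184937), (0.09999007731676102, 0.08952786028385162), 8.233673095703125)
```

View pics/wb.png

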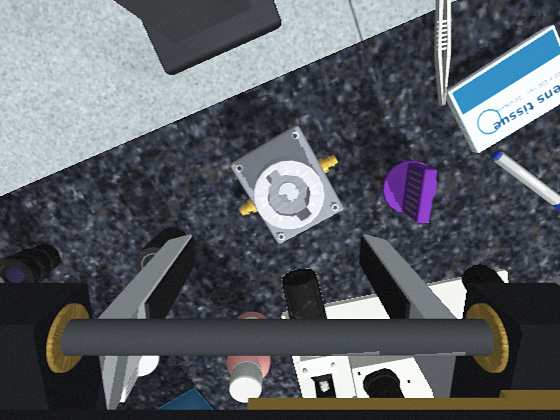

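The wrist view shows the socket at (288,193) with both slots visible, at about 16° in the world frame. I'll take a second view at another yaw to cancel the hand-eye calibration offset.

```bash
python3 -m inch '[[94,0,0,0,1],[94,0,0,0,1],[94,0,0,0,1],[94,0,0,0,1],[94,0,0,0,1],[94,0,0,0,1],[94,0,0,0,1],[94,0,0,0,1],[94,0,0,0,1],[94,0,0,0,1],[94,0,0,0,1],[94,0,0,0,1],[94,0,0,0,0],[94,0,0,0,0]]'
cat >> h.py <<'E'
def rim(P,d):
    from scipy.optimize import least_squares
    q=P[(d>0)&(np.hypot(P[...,0]-.4628,P[...,1]-.0605)<.045)&(P[...,2]>.055)&(P[...,2]<.066)]
    c,r=cv2.minEnclosingCircle(q[:,:2].astype(np.float32)); c=np.array(c)
    # robust: outer radius per sector -> circle fit
    for _ in range(3):
        v=q[:,:2]-c; a=np.degrees(np.arctan2(v[:,1],v[:,0])); rr=np.hypot(*v.T)
        pts=[]
        for k in range(-180,180,10):
            m=(a>=k)&(a<k+10)
            if m.sum()>5: pts.append(c+np.percentile(rr[m],95)*np.array([np.cos(np.radians(k+5)),np.sin(np.radians(k+5))]))
        pts=np.array(pts); s=least_squares(lambda p:np.hypot(*(pts-p[:2]).T)-p[2],[*c,.033],loss="soft_l1",f_scale=5e-4).x; c=s[:2]
    v=q[:,:2]-c; a=np.degrees(np.arctan2(v[:,1],v[:,0])); rr=np.hypot(*v.T); ring=(rr>.0205)&(rr<.026)
    # slot angle: line direction with fewest ring points within 6.2 mm
    def cost(t):
        u=np.array([np.cos(np.radians(t)),np.sin(np.radians(t))]); w=v[ring]; return (np.abs(w@[-u[1],u[0]])<.0055).sum()
    ts=np.arange(-15,32,.5); cs=np.array([cost(t) for t in ts]); mn=cs.min(); best=ts[cs<=mn+2]
    return s,best.mean(),(best.min(),best.max(),mn)
E
python3 - <<'E'
from h import *
plan(.578,-.185,.2,150)
im,d=grab_frame("wrist"); P=cloud("wrist",d); np.save("wbP2.npy",P); np.savez("wb2.npz",im=im,d=d)
a=rim(np.load("wbP.npy"),np.load("wb.npz")["d"]); b=rim(P,d); print(a,b)
# obs = true + Rz(yaw) e
y1,y2=158.03,get_state()["orientation"][2]
Z=lambda y:R.from_euler('z',y,degrees=True).as_matrix()[:2,:2]
A=np.block([[np.eye(2),Z(y1)],[np.eye(2),Z(y2)]]); s=np.linalg.solve(A,np.r_[a[0][:2],b[0][:2]]); print("true",s[:2],"e(x,-y tool)",s[2:])
E
```

```text
t: 3.48
eef_pos: [0.46, 0.053, 0.2006]
orientation: [-180.0, -0.0, 98.5]
contact_force: [-0.2, 0.4, 0.3]
gripper_width: 0.094
finger_force: 0.0
pos [0.46   0.053  0.2006] rpy [-1.800e+02 -2.000e-02  9.849e+01] t 3.48 | total units [-10.114   3.262   0.02 ] rows 11.0 spin units -10.303
(array([0.46263443, 0.06126759, 0.03206079]), np.float64(17.25), (np.float64(15.5), np.float64(19.0), np.int64(0))) (array([0.46421876, 0.05944923, 0.03199939]), np.float64(16.75), (np.float64(15.5), np.float64(18.0), np.int64(0)))
true [0.4618378 0.0589741] e(x,-y tool) [ 0.00011927 -0.00242497]
```

```bash
python3 -m inch '[[94,0,0,0,-1],[94,0,0,0,-1],[94,0,0,0,-1],[94,0,0,0,-1],[94,0,0,0,-1],[94,0,0,0,-1],[94,0,0,0,-1],[94,0,0,0,-1],[94,0,0,0,-1],[94,0,0,0,-1],[94,0,0,0,-0.3],[94,0,0,0,0],[94,0,0,0,0],[94,0,0,0,0]]'
cat >> h.py <<'E'
def shot(n):
    c,M,e=cam(n); im,d=grab_frame(n); v,u=np.mgrid[:d.shape[0],:d.shape[1]]
    return im,d,np.stack([(u-c["cx"])/c["fx"]*d,(v-c["cy"])/c["fy"]*d,d],-1)@M.T+e
def Z(y): return R.from_euler('z',y,degrees=True).as_matrix()[:2,:2]
E
python3 - <<'E'
from h import *
plan(.578,-.185,.2,150)
y1=get_state()["orientation"][2]
im,d,P=shot("wrist"); np.savez("wb3.npz",im=im,d=d,P=P)
a=rim(P,d); b=rim(np.load("wbP2.npy"),np.load("wb2.npz")["d"]); print(a,b)
A=np.block([[np.eye(2),Z(y1)],[np.eye(2),Z(98.4)]]); s=np.linalg.solve(A,np.r_[a[0][:2],b[0][:2]]); print("true",s[:2],"e",s[2:])
plan(.578,-.185,.2,150)
E
```

```text
t: 4.7
eef_pos: [0.4604, 0.0523, 0.2005]
orientation: [180.0, -0.0, 149.8]
contact_force: [-0.0, -0.1, 0.1]
gripper_width: 0.0941
finger_force: 0.0
pos [0.4604 0.0523 0.2005] rpy [180.   -0.  149.8] t 4.7 | total units [-8.842 -5.839  0.019] rows 9.0 spin units -0.039
(array([0.46401813, 0.05912971, 0.03204287]), np.float64(16.75), (np.float64(15.0), np.float64(18.5), np.int64(0))) (array([0.46421876, 0.05944923, 0.03199939]), np.float64(16.75), (np.float64(15.5), np.float64(18.0), np.int64(0)))
true [0.46445038 0.05908104] e [0.00039807 0.00017535]
pos [0.4604 0.0523 0.2005] rpy [ 1.800e+02 -1.000e-02  1.498e+02] t 4.75 | total units [-8.841 -5.837  0.019] rows 9.0 spin units -0.04
```

```bash
python3 -m inch '[[94,-0.8,-0.53,0,0],[94,-0.8,-0.53,0,0],[94,-0.8,-0.53,0,0],[94,-0.8,-0.53,0,0],[94,-0.8,-0.53,0,0],[94,-0.8,-0.53,0,0],[94,-0.8,-0.53,0,0],[94,-0.8,-0.53,0,0],[94,-0.8,-0.53,0,0],[94,-0.8,-0.53,0,0],[94,-0.8,-0.53,0,0],[94,0,0,0,0],[94,0,0,0,0],[94,0,0,0,0]]'
python3 - <<'E'
from h import *
im,d,P=shot("wrist"); np.savez("wc.npz",im=im,d=d,P=P); cv2.imwrite("pics/wc.png",im)
q=P[(d>0)&(np.hypot(P[...,0]-.58,P[...,1]+.183)<.045)&(P[...,2]>.064)&(P[...,2]<.078)]
r=cv2.minAreaRect((q[:,:2]*1000).astype(np.float32)); print("wingtop",r,q.mean(0),len(q))
w,v=np.linalg.eigh(np.cov(q[:,:2].T)); ang=np.degrees(np.arctan2(v[1,1],v[0,1]))%180; print(ang)
q=P[(d>0)&(np.hypot(P[...,0]-.58,P[...,1]+.183)<.045)&(P[...,2]>.027)&(P[...,2]<.035)]
print("flange",cv2.minEnclosingCircle(q[:,:2].astype(np.float32)),len(q))
x,y=np.array(r[0])/1000; plan(x,y,.059,ang)
E
```

```text
t: 5.92
eef_pos: [0.5768, -0.1839, 0.2001]
orientation: [180.0, -0.1, 149.8]
contact_force: [-0.5, 0.0, -0.2]
gripper_width: 0.0942
finger_force: 0.0
wingtop ((582.482666015625, -177.4251708984375), (11.922760009765625, 49.40180969238281), 59.938175201416016) [ 0.58150667 -0.17726511  0.06903952] 728
149.47600718890692
flange ((0.582762598991394, -0.17808756232261658), 0.027109352871775627) 1508
pos [ 0.5768 -0.1835  0.2002] rpy [ 1.7998e+02 -7.0000e-02  1.4983e+02] t 5.97 | total units [-0.082  0.323  5.649] rows 6.0 spin units 0.071
```

View pics/wc.png

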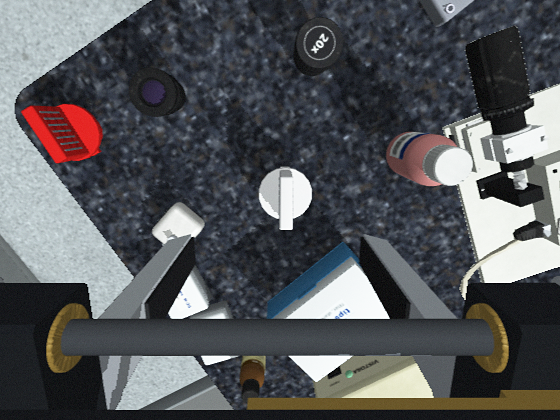

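The white wing stands at (286,200), is axis-aligned with the tool, and has clear space for the fingers. Next I descend and grasp.

```bash
python3 -m inch '[[94,-0.08,0.32,0,0.07],[94,0,0,0.7,0],[94,0,0,0.7,0],[94,0,0,0.7,0],[94,0,0,0.7,0],[94,0,0,0.7,0],[94,0,0,0.7,0],[94,0,0,0.7,0],[94,0,0,0.5,0],[94,0,0,0.25,0],[94,0,0,0,0],[94,0,0,0,0]]'
python3 - <<'E'
from h import *
plan(.5825,-.1777,.059,149.5); print(get_state()["contact_force"])
E
```

```text
t: 6.97
eef_pos: [0.5834, -0.1782, 0.0596]
orientation: [180.0, 0.0, 149.5]
contact_force: [-0.5, 0.5, 1.4]
gripper_width: 0.0941
finger_force: 0.0
pos [ 0.5834 -0.1782  0.0596] rpy [1.7999e+02 2.0000e-02 1.4948e+02] t 6.97 | total units [ 0.039 -0.     0.024] rows 1.0 spin units -0.005
[-0.5459689   0.4745927   1.36011235]
```

```bash
python3 -m inch '[[60,0.04,0,0,0],[5,0,0,0,0],[5,0,0,0,0],[5,0,0,0,0],[5,0,0,0,0],[5,0,0,0,0],[5,0,0,0,0],[5,0,0,0,0]]'
```

```text
t: 7.63
eef_pos: [0.5821, -0.1781, 0.0592]
orientation: [-180.0, -0.0, 149.4]
contact_force: [0.5, 0.4, 0.1]
gripper_width: 0.044
finger_force: 0.0
```

```bash
python3 -m inch '[[5,0,0,0,0],[5,0,0,0,0],[5,0,0,0,0],[5,0,0,0,0],[5,0,0,0,0],[5,0,0,0,0],[5,0,0,0,0],[5,0,0,0,0]]'
```

```text
t: 8.3
eef_pos: [0.5821, -0.178, 0.0592]
orientation: [180.0, -0.0, 149.4]
contact_force: [1.0, -0.6, -0.8]
gripper_width: 0.0117
finger_force: 30.0
```

```bash
python3 -m inch '[[5,0,0,-0.3,0],[5,0,0,-0.6,0],[5,0,0,-0.6,-1],[5,0,0,-0.6,-1],[5,0,0,-0.6,-1],[5,0,0,-0.6,-1],[5,0,0,-0.6,-1],[5,0,0,-0.6,-1],[5,0,0,-0.6,-1],[5,0,0,-0.6,-1],[5,0,0,0,-1],[5,0,0,0,-0.47],[5,0,0,0,0],[5,0,0,0,0]]'
python3 - <<'E'
from h import *
print(get_state()["gripper_width"],get_state()["contact_force"]); plan(.4642,.0592,.15,196.75)
E
```

```text
t: 9.47
eef_pos: [0.582, -0.1779, 0.2019]
orientation: [180.0, -0.0, -163.3]
contact_force: [-0.1, -0.7, -1.5]
gripper_width: 0.0118
finger_force: 30.0
0.011772168185835643 [-0.13757132 -0.69963231 -1.53288699]
pos [ 0.582  -0.1779  0.2019] rpy [ 1.8000e+02 -1.0000e-02 -1.6327e+02] t 9.47 | total units [ 1.78  10.439  2.079] rows 11.0 spin units -0.004
```

```bash
python3 -m inch '[[5,0.07,0.4,0,0],[5,0.137,0.803,0,0],[5,0.137,0.803,0,0],[5,0.137,0.803,0,0],[5,0.137,0.803,0,0],[5,0.137,0.803,0,0],[5,0.137,0.803,0,0],[5,0.137,0.803,0,0],[5,0.137,0.803,0.2,0],[5,0.137,0.803,0.4,0],[5,0.137,0.803,0.4,0],[5,0.137,0.803,0.4,0],[5,0.137,0.803,0.4,0],[5,0.067,0.4,0.28,0],[5,0,0,0,0],[5,0,0,0,0],[5,0,0,0,0]]'
python3 - <<'E'
from h import *
plan(.4642,.0592,.119,196.75)
im,d,P=shot("wrist"); np.savez("wd.npz",im=im,d=d,P=P); cv2.imwrite("pics/wd.png",im)
q=P[(d>0)&(np.hypot(P[...,0]-.464,P[...,1]-.059)<.045)&(P[...,2]>.153)&(P[...,2]<.168)]
print("wing",cv2.minAreaRect((q[:,:2]*1000).astype(np.float32)),len(q))
q=P[(d>0)&(np.hypot(P[...,0]-.464,P[...,1]-.059)<.045)&(P[...,2]>.117)&(P[...,2]<.126)]
print("flange",cv2.minEnclosingCircle(q[:,:2].astype(np.float32)),len(q))
plan(.4642,.0592,.119,196.75)
E
```

```text
t: 10.88
eef_pos: [0.4651, 0.0583, 0.1504]
orientation: [-179.9, 0.1, -163.2]
contact_force: [0.3, -0.0, -0.9]
gripper_width: 0.0122
finger_force: 30.0
pos [0.4651 0.0583 0.1504] rpy [-1.7994e+02  8.0000e-02 -1.6322e+02] t 10.88 | total units [0.025 0.047 1.258] rows 2.0 spin units 0.006
wing ((465.21337890625, 55.301551818847656), (33.938026428222656, 49.62676239013672), 85.92236328125) 3062
flange ((0.46504566073417664, 0.058259621262550354), 0.02701914682984352) 2149
pos [0.4653 0.0581 0.1507] rpy [-1.7994e+02  1.0000e-01 -1.6325e+02] t 10.93 | total units [0.033 0.057 1.266] rows 2.0 spin units -0.001
```

View pics/wd.png

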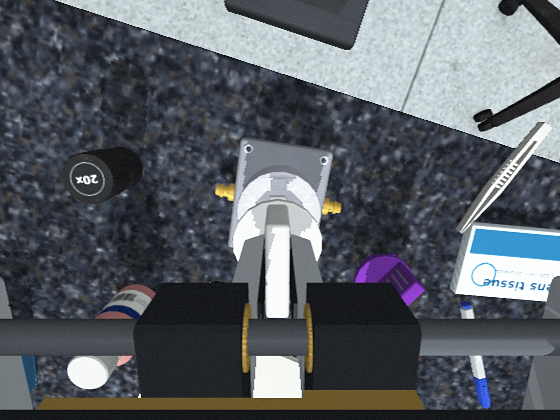

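The cartridge hangs upright over the socket, with its flange centred at (280,215) and the wing along the slots. I descend gently.

```bash
python3 -m inch '[[5,0.03,0.05,0.4,0],[5,0,0,0.4,0],[5,0,0,0.3,0],[5,0,0,0.2,0],[5,0,0,0.1,0],[5,0,0,0.05,0],[5,0,0,0,0],[5,0,0,0,0]]'
python3 - <<'E'
from h import *
plan(.4642,.0592,.106,196.75); print(get_state()["contact_force"])
E
```

```text
t: 11.6
eef_pos: [0.4631, 0.0599, 0.1135]
orientation: [180.0, -0.0, -163.2]
contact_force: [0.8, -0.3, -1.3]
gripper_width: 0.0117
finger_force: 30.0
pos [0.4631 0.0599 0.1135] rpy [ 180.    -0.  -163.2] t 11.6 | total units [-0.034 -0.038  0.302] rows 1.0 spin units 0.009
[ 0.8258412  -0.31986139 -1.32689719]
```

```bash
python3 -m inch '[[5,-0.034,-0.038,0,0],[5,0,0,0.06,0],[5,0,0,0.06,0],[5,0,0,0.06,0],[5,0,0,0.06,0],[5,0,0,0,0],[5,0,0,0,0]]'
python3 - <<'E'
from h import *
plan(.4642,.0592,.095,196.75); print(get_state()["contact_force"],get_state()["ft_torque"])
E
```

```text
t: 12.18
eef_pos: [0.464, 0.0592, 0.1073]
orientation: [180.0, -0.0, -163.2]
contact_force: [0.1, -0.6, -0.6]
gripper_width: 0.0116
finger_force: 30.0
pos [0.464  0.0592 0.1073] rpy [ 1.7999e+02 -2.0000e-02 -1.6320e+02] t 12.18 | total units [-0.009 -0.002  0.493] rows 1.0 spin units 0.009
[ 0.05645242 -0.58479941 -0.60521108] [ 0.0399942  -0.00760984  0.0273422 ]
```

The lugs went through the slots, with no contact force 3.7 mm below lip height. I keep pushing against the spring.

```bash
python3 -m inch '[[5,0,0,0.08,0],[5,0,0,0.08,0],[5,0,0,0.08,0],[5,0,0,0.08,0],[5,0,0,0.08,0],[5,0,0,0.07,0],[5,0,0,0,0],[5,0,0,0,0]]'
python3 - <<'E'
from h import *
plan(.4642,.0592,.095,196.75); print(get_state()["contact_force"],get_state()["ft_torque"])
E
```

```text
t: 12.85
eef_pos: [0.4644, 0.0592, 0.0961]
orientation: [-180.0, 0.0, -163.2]
contact_force: [-0.8, 0.2, 4.1]
gripper_width: 0.0119
finger_force: 30.0
pos [0.4644 0.0592 0.0961] rpy [-1.7999e+02  3.0000e-02 -1.6320e+02] t 12.85 | total units [0.009 0.004 0.043] rows 1.0 spin units 0.01
[-0.81454227  0.17014819  4.06508225] [0.04419928 0.28506008 0.05001623]
```

```bash
python3 -m inch '[[5,0,0,0.045,0],[5,0,0,0,0],[5,0,0,0,0.6],[5,0,0,0,0.6],[5,0,0,0,0.6],[5,0,0,0,0.6],[5,0,0,0,0.6],[5,0,0,0,0],[5,0,0,0,0]]'
python3 - <<'E'
from h import *
plan(.4642,.0592,.095,106.75); print(get_state()["contact_force"],get_state()["ft_torque"])
E
```

```text
t: 13.6
eef_pos: [0.4646, 0.0591, 0.0951]
orientation: [-180.0, 0.1, -178.2]
contact_force: [-0.8, 0.0, 5.2]
gripper_width: 0.0118
finger_force: 30.0
pos [0.4646 0.0591 0.0951] rpy [-1.7999e+02  6.0000e-02 -1.7821e+02] t 13.6 | total units [0.018 0.004 0.005] rows 1.0 spin units 15.007
[-8.16313633e-01  4.76820533e-03  5.23145521e+00] [ 0.01079759  0.23768728 -0.04399623]
```

```bash
python3 -m inch '[[5,0,0,0,0.8],[5,0,0,0,0.8],[5,0,0,0,0.8],[5,0,0,0,0.8],[5,0,0,0,0.8],[5,0,0,0,0.8],[5,0,0,0,0.8],[5,0,0,0,0.8],[5,0,0,0,0.8],[5,0,0,0,0.8],[5,0,0,0,0.8],[5,0,0,0,0.8],[5,0,0,0,0.8],[5,0,0,0,0.8],[5,0,0,0,0.8],[5,0,0,0,0.8],[5,0,0,0,0.8],[5,0,0,0,0.8],[5,0,0,0,0],[5,0,0,0,0]]'
python3 - <<'E'
from h import *
plan(.4642,.0592,.095,106.75); print(get_state()["contact_force"],get_state()["ft_torque"])
E
```

```text
t: 15.27
eef_pos: [0.4651, 0.0591, 0.0953]
orientation: [179.9, 0.0, 109.8]
contact_force: [0.4, 0.1, 5.1]
gripper_width: 0.0117
finger_force: 30.0
pos [0.4651 0.0591 0.0953] rpy [1.7989e+02 4.0000e-02 1.0978e+02] t 15.27 | total units [ 0.016 -0.033  0.012] rows 1.0 spin units 0.606
[0.36205121 0.14914276 5.1470352 ] [0.03344932 0.12556727 0.01183882]
```

```bash
python3 -m inch '[[5,0,0,0,0.3],[5,0,0,0,0.3],[5,0,0,0,0.2],[5,0,0,0,0.2],[5,0,0,0,0.2],[5,0,0,0,0.2],[5,0,0,0,0],[5,0,0,0,0]]'
python3 - <<'E'
from h import *
plan(.4642,.0592,.095,106.75); print(get_state()["contact_force"],get_state()["ft_torque"])
E
```

```text
t: 15.93
eef_pos: [0.4642, 0.0591, 0.0952]
orientation: [-180.0, 0.0, 102.8]
contact_force: [-2.4, -0.4, 7.3]
gripper_width: 0.0117
finger_force: 30.0
pos [0.4642 0.0591 0.0952] rpy [-1.7999e+02  2.0000e-02  1.0283e+02] t 15.93 | total units [0.005 0.001 0.009] rows 1.0 spin units -0.784
[-2.43470938 -0.35796619  7.25360224] [-0.03944728  0.56101998  0.15650359]
```

The torque rises at 94°, so this is the stop. I back off to about 90°, then let it spring up.

```bash
python3 -m inch '[[5,0,0,0,-0.4],[5,0,0,0,-0.3],[5,0,0,0,0],[5,0,0,-0.05,0],[5,0,0,-0.05,0],[5,0,0,-0.05,0],[5,0,0,-0.04,0],[5,0,0,0,0],[5,0,0,0,0]]'
python3 - <<'E'
from h import *
plan(.4642,.0592,.100,106.75); print(get_state()["contact_force"],get_state()["ft_torque"])
E
```

```text
t: 16.68
eef_pos: [0.4644, 0.0591, 0.0994]
orientation: [180.0, 0.0, 106.3]
contact_force: [0.2, -0.5, 3.7]
gripper_width: 0.0119
finger_force: 30.0
pos [0.4644 0.0591 0.0994] rpy [1.7997e+02 2.0000e-02 1.0630e+02] t 16.68 | total units [ 0.006 -0.005 -0.024] rows 1.0 spin units -0.091
[ 0.22947194 -0.48974494  3.70253184] [-0.08038942  0.04863157  0.06095746]
```

```bash
python3 -m inch '[[5,0,0,-0.03,0],[5,0,0,-0.03,0],[5,0,0,0,0],[5,0,0,0,0]]'
python3 - <<'E'
from h import *
plan(.4642,.0592,.100,106.75); print(get_state()["contact_force"],get_state()["ft_torque"])
E
```

```text
t: 17.02
eef_pos: [0.4643, 0.0591, 0.1002]
orientation: [180.0, 0.0, 106.3]
contact_force: [4.8, -1.6, -5.1]
gripper_width: 0.0117
finger_force: 30.0
pos [0.4643 0.0591 0.1002] rpy [1.7997e+02 1.0000e-02 1.0629e+02] t 17.02 | total units [ 0.005 -0.003  0.008] rows 1.0 spin units -0.092
[ 4.75777128 -1.60707205 -5.08450214] [-0.18648089 -0.80385262 -0.00262841]
```

```bash
python3 -m inch '[[5,0,0,0.03,0],[5,0,0,0,0],[50,0,0,0,0],[50,0,0,0,0],[50,0,0,0,0],[50,0,0,0,0],[50,0,0,0,0],[50,0,0,0,0],[50,0,0,-0.3,0],[50,0,0,-0.6,0],[50,0,0,-0.8,0],[50,0,0,-0.8,0],[50,0,0,-0.8,0],[50,0,0,-0.8,0],[50,0,0,-0.4,0],[50,0,0,0,0],[50,0,0,0,0],[50,0,0,0,0]]'
python3 - <<'E'
from h import *
print(get_state()["contact_force"])
im,d,P=shot("wrist"); cv2.imwrite("pics/we.png",im)
for z0,z1 in((.068,.076),(.084,.098),(.1,.12)):
    q=P[(d>0)&(np.hypot(P[...,0]-.464,P[...,1]-.059)<.04)&(P[...,2]>z0)&(P[...,2]<z1)]
    if len(q)>20: print(z0,np.median(q[:,2]),cv2.minAreaRect((q[:,:2]*1000).astype(np.float32)),len(q))
E
```

```text
t: 18.52
eef_pos: [0.4632, 0.0592, 0.2114]
orientation: [-179.9, -0.0, 106.3]
contact_force: [-0.6, -0.7, 0.1]
gripper_width: 0.05
finger_force: 0.0
[-0.58491125 -0.68267029  0.07988821]
0.068 0.07123177672438874 ((464.0207214355469, 59.690757751464844), (52.48627471923828, 52.66046905517578), 16.684009552001953) 1791
0.084 0.09226903226690938 ((457.6867370605469, 82.27130889892578), (11.871623039245605, 2.185986042022705), 17.66082000732422) 44
0.1 0.11002899414597872 ((464.2931213378906, 59.707908630371094), (11.596847534179688, 48.9690055847168), 16.611963272094727) 901
```

View pics/we.png

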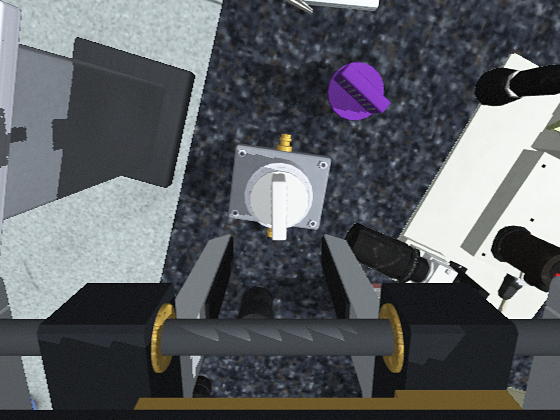

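The cartridge sits upright in the socket at (280,200). Its flange is at 71 mm and the wing top at 110 mm, which is the locked height, and the wing stands at 106.6°.

```bash
python3 -c "
from workcell import *
print(finish_job())"
```

```text
the job is handed in; nothing more can be done
None
```

The white cartridge is locked upright in the bayonet socket and released, the gripper is clear, and the job was handed in at about 18.6 s; the can, eyepiece and bottle were not touched.

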